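# Fill the empty pockets of the sample tube rack

## Robot

A 6-joint arm with a two-finger parallel gripper is mounted at the origin on the work surface. World frame = base frame: x ahead of the robot, y to its left, z up, the work surface at z = 0. Lengths are in m, angles in rad, forces in N, time in s.
With the tool pointing down it reaches from about 0.25 to 0.725 m from the base axis. Payload 4 kg.
Tool frame: the origin (TCP) lies at the very end of the fingers, on their centre line; the grasp point (between the pads) lies 19 mm behind it; z points along the fingers, y is the line along which they close (so a half turn about z gives the same grasp; the last joint's range is limited). The gripper opens to 85 mm and grips with 20 to 120 N. Pads are 22 mm wide; open, the fingers measure 114 mm over their backs; the gripper's body (76 mm by 85 mm) begins 54 mm behind the grasp point. The pads swing forward as they close: fully open they stand 13 mm farther back than shut.
Start: joints at [1.189, 0.241, 0.005, 1.335, 0, 1.571], TCP at [0.186, 0.464, 0.231] pointing down, gripper open.
Joint ranges: [-2.72, 2.72], [-1.05, 1.87], [-1.09, 1.28], [-1.99, 2.15], [-1.42, 1.44], [-3.14, 3.14]. Speed limits (rad/s): [2.79, 2.79, 3.14, 3.14, 3.14, 3.14].

## Interface

Orientations are given as a unit quaternion [x, y, z, w].
In Python, from workcell import bot, vision, workorder, boxes_of gives the robot as it stands.
- The arm moves only by the tool send_rows, never from a script. Its argument "motion" is text: rows parted by semicolons, each of 5 numbers parted by spaces: the closure, from -1 (fully open) to 1 (shut), so that 0 is half open, then the shift along the tool's x, y, z in cm, then the turn about the tool's z in rad. In form: claw x y z twist; .... A call has 1 to 5 rows; each row is the pose to reach, as a shift and turn from the pose commanded when the call began, along the tool's axes at that moment; what a row does not reach only later rows make up. A row lasts 1/10 s, in which the tool goes at most 50 mm and 8.59 degrees, less where a joint would pass 70% of its speed; a pose out of reach is approached as far as the arm can. A call with a gripper value outside its range is refused whole. The fingers move at their own pace and stop on an object; the grip force is fixed at half the most. Time passes only in rows, so rows that repeat a pose let the fingers close. It gives the time, the measured TCP pose, the force, the opening and the grip force at its end, in the units of the state.
- bot.get_obs(): the state, without advancing time (a new reading comes with each control period).
- vision.camera(name): name is "scene" or "side" or "wrist"; returns the picture (480x640x3 uint8, red, green, blue); there is no depth.
- vision.camera_model(name): a dict with "fov_y" (degrees; the focal length in pixels is half the picture's height over the tangent of half this angle, whatever the lens; pixels are square), "cx", "cy" (the principal point, pixels), "world_from_camera" (4x4, takes a point from camera to world coordinates); the wrist camera has in their place "hand_eye" (4x4, takes a point from camera to tool coordinates, whose origin is the TCP and whose axes are the flange's). Camera axes: x right, y down, z forward; pixel columns grow to the right and rows downward; lengths in m; the calibration is good to about 2 mm. A picture is of the moment at which its call begins: read the wrist's pose just before it. camera_model takes no time and is no camera call.
- workorder.job_done(): hands the job in; it is judged then, once.
Trained networks look in the newest picture that a camera, given by its name, has taken for a name from the list of things; names that differ only in an ending like _2 or _b are one class to them, and where a whole thing is asked for, a point or a joint stands for the part that bears it (a point fixed in the world has none). Each returns a list of dicts, best first, with "conf" (0 to 1); they miss things now and then, are a little off and sometimes report something else, mostly with a low value. They report only what shows in the picture. A call takes as long as a camera call. They do not tell look-alikes from the thing itself.
- boxes_of(camera, target): "rect" ([centre column, centre row, width, height] in pixels, round what is visible of it).
The state is a dict: "clock": time; "joint_pos": joint angles; "joint_vel": joint speeds; "tau": joint torques, N m; "eef_pos": TCP position; "tool_rot": TCP orientation; "ft_force": force on the tool from outside, world axes, zero at the start; "ft_torque": the same for the moment, N m; "grip_width": finger opening in m; "grasp_force": force on a finger pad.
Only numpy, scipy, OpenCV 4.12 (cv2) and the standard library are available. Lean on these libraries where they do the work, as an engineer would, in place of code of your own. Each camera call takes 0.05 s, during which the arm holds its last target. There are 200 camera calls.

## Task

Two of the four pockets in the black tube rack are empty. Fill them with the two spare blue-capped tubes that stand on the bench, one to each empty pocket, lowering each in (do not drop it) so that it stands upright on the pocket's floor. Leave the tubes already in the rack and the orange-capped tube where they are.

Things in the scene. Friction and masses are not known exactly. Their poses are not given: they have to be found in the camera images.
- rack: black rack with pink stripe and pale grey pocket floors, fixed, 66 (x) by 270 (y) by 45 high; origin: centre of its underside, z up. Four open square pockets 50 by 50 in a row, centred at x = 0, y = -96, -32, 32, 96 mm; floor 6 mm above the underside. Two hold tubes, which two varies. A seated tube's centre is 63.5 mm above the underside, its top 121. Close the fingers along rack x to clear neighbours.
- filed0_mid (a point): In a rack pocket from the start, blue cap, not to be moved: self-standing sample tube, 115 tall, 30 diameter, with a ribbed screw cap of 34 diameter on its top 20 mm; rigid, about 60 g. Point: its centre, 57.5 mm above its flat foot; z up.
- filed1_mid (a point): Already in another rack pocket, blue cap, not to be moved: self-standing sample tube, 115 tall, 30 diameter, with a ribbed screw cap of 34 diameter on its top 20 mm; rigid, about 60 g. Point: its centre, 57.5 mm above its flat foot; z up.
- spare0_mid (a point): Spare, blue cap, standing loose on the bench to the right of the rack, in any order with the other spare and the orange one (60 mm or more apart in world y: close the fingers along world x): self-standing sample tube, 115 tall, 30 diameter, with a ribbed screw cap of 34 diameter on its top 20 mm; rigid, about 60 g. Point: its centre, 57.5 mm above its flat foot; z up.
- spare1_mid (a point): Spare, blue cap, standing loose on the bench likewise: self-standing sample tube, 115 tall, 30 diameter, with a ribbed screw cap of 34 diameter on its top 20 mm; rigid, about 60 g. Point: its centre, 57.5 mm above its flat foot; z up.
- orange_mid (a point): Bystander, orange cap, standing loose among the spares, to be left alone: self-standing sample tube, 115 tall, 30 diameter, with a ribbed screw cap of 34 diameter on its top 20 mm; rigid, about 60 g. Point: its centre, 57.5 mm above its flat foot; z up.
Things that resemble listed ones, but are neither listed nor needed, are in the scene too. What is shaped like the part that bears spare0_mid but purple is not meant. Leave any pink look-alike of the part that bears filed1_mid alone.

How it is judged:
By the outcome, as a careful person would: the job done as asked, in the order asked, and still so for the second after the job is handed in, with the robot touching nothing.
It also fails if it takes over 58 s, if anything falls off the work surface, if the arm or the gripper's body presses on something with over 40 N, if the wrist force passes 120 N, or if a joint passes its speed limit or range.

## Working session

There is one attempt and no reset: what is moved stays moved. The work goes in short steps, Python scripts to look and compute and a tool call to move; the robot and the scene stay as the last step left them, time stands still between calls to the robot, and variables do not carry over. Pictures are saved under pics/ and viewed, at most 10 in all, crops included, and the job is handed in when it is done.

Besides the shell and the picture viewer there is one more tool, called after "Emit:" by a JSON object that holds its "fn" and its "kwargs", one argument or row to a line. send_rows: Moves the arm, as the interface text tells. Its arguments: {"type":"object","properties":{"motion":{"type":"string"}},"required":["motion"]}

```bash
mkdir -p pics; cat > h.py <<'E'
import numpy as np, cv2
from workcell import bot, vision, workorder, boxes_of
E
python3 - <<'E'
from h import *
for n in ("scene","side"):
    im=vision.camera(n); cv2.imwrite(f"pics/{n}0.png",im[:,:,::-1])
    m=vision.camera_model(n); print(n,m["fov_y"],m["cx"],m["cy"]); print(np.round(m["world_from_camera"],3).tolist())
    for t in ("spare0_mid","orange_mid","rack"):
        print(t,[(np.round(d["rect"]).tolist(),round(d["conf"],2)) for d in boxes_of(n,t)][:8])
o=bot.get_obs(); print(o["clock"],o["eef_pos"],o["tool_rot"],o["grip_width"])
print({k:(np.round(v,3).tolist() if k=="hand_eye" else v) for k,v in vision.camera_model("wrist").items()})
E
```

```text
scene 57.05864518343158 309.724079062385 238.24082651611886
[[0.591, 0.567, -0.574, 1.039], [0.807, -0.419, 0.417, -0.365], [-0.004, -0.709, -0.705, 0.677], [0.0, 0.0, 0.0, 1.0]]
spare0_mid [([282.0, 251.0, 16.0, 52.0], 0.96), ([260.0, 228.0, 22.0, 48.0], 0.83), ([222.0, 241.0, 24.0, 49.0], 0.79), ([353.0, 230.0, 20.0, 46.0], 0.27)]
orange_mid [([218.0, 289.0, 29.0, 57.0], 0.92)]
rack [([376.0, 229.0, 99.0, 96.0], 0.62)]
side 45.359191542608365 323.8080840972776 243.00814632323423
[[-0.978, -0.08, 0.194, 0.366], [-0.208, 0.472, -0.856, 0.872], [-0.023, -0.878, -0.479, 0.563], [0.0, 0.0, 0.0, 1.0]]
spare0_mid [([403.0, 222.0, 12.0, 55.0], 0.9), ([345.0, 236.0, 17.0, 67.0], 0.83), ([392.0, 242.0, 19.0, 63.0], 0.75), ([308.0, 280.0, 24.0, 53.0], 0.21)]
orange_mid [([353.0, 205.0, 15.0, 56.0], 0.9), ([391.0, 240.0, 20.0, 61.0], 0.33)]
rack [([309.0, 329.0, 54.0, 128.0], 0.71)]
0.4 [0.18625505 0.46390064 0.23115466] [ 1.89736182e-01  9.81835091e-01 -1.87094445e-04 -3.07266699e-05] 0.08522163741056087
{'fov_y': 65.05045926053162, 'cx': 320.39304257407366, 'cy': 239.2466021041726, 'hand_eye': [[-0.0, -0.955, -0.296, 0.077], [1.0, -0.0, 0.0, -0.001], [-0.0, -0.296, 0.955, -0.143], [0.0, 0.0, 0.0, 1.0]]}
```

```bash
python3 - <<'E'
import cv2
a=cv2.imread("pics/scene0.png")[150:350,170:450]; b=cv2.imread("pics/side0.png")[150:430,220:480]
a=cv2.resize(a,(400*280//280,286)); 
cv2.imwrite("pics/c1.png",cv2.resize(cv2.imread("pics/scene0.png")[150:350,170:437],(800,600),interpolation=cv2.INTER_CUBIC))
cv2.imwrite("pics/c2.png",cv2.resize(b,(557,600),interpolation=cv2.INTER_CUBIC))
E
```

```text
(no output)
```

View pics/c1.png

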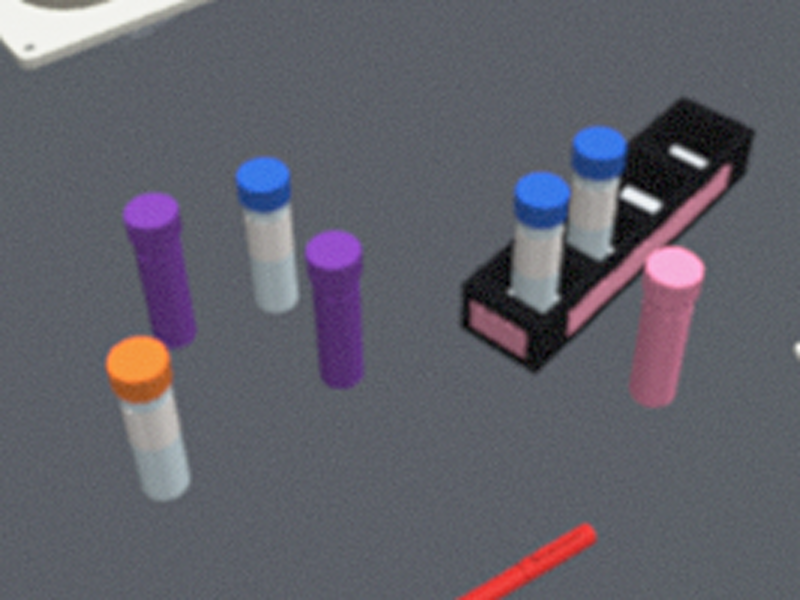

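View pics/c2.png

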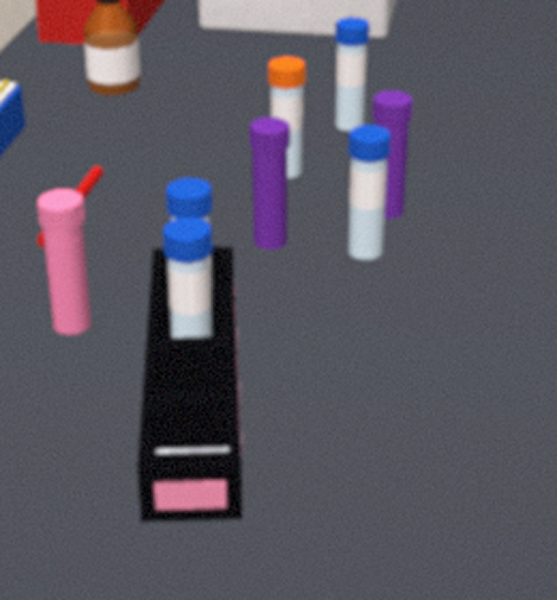

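```bash
cat >> h.py <<'E'
from scipy.optimize import least_squares
def proj(n,P,m=None):
    m=m or vision.camera_model(n); W=np.array(m["world_from_camera"]); f=240/np.tan(np.radians(m["fov_y"])/2)
    p=(np.atleast_2d(P)-W[:3,3])@W[:3,:3]; return p[:,:2]/p[:,2:]*f+[m["cx"],m["cy"]]
def cyl(x,y,z0,z1,r=.017):
    t=np.linspace(0,2*np.pi,48); return np.array([[x+r*np.cos(a),y+r*np.sin(a),z] for z in (z0,z1) for a in t])
def bb(uv): return np.r_[uv.min(0),uv.max(0)]
def blobs(im,lo,hi,amin=40):
    h=cv2.cvtColor(im,cv2.COLOR_RGB2HSV); k=cv2.inRange(h,lo,hi)
    n,_,s,c=cv2.connectedComponentsWithStats(k)
    return [(s[i][:5].tolist(),c[i].round(1).tolist()) for i in range(1,n) if s[i][4]>=amin]
E
python3 - <<'E'
from h import *
for n in ("scene","side"):
    im=cv2.imread(f"pics/{n}0.png")[:,:,::-1].copy()
    print(n,"blue",blobs(im,(100,150,90),(118,255,255)))
    print("orange",blobs(im,(5,180,120),(18,255,255)))
    print("purple",blobs(im,(130,100,50),(145,255,255)))
    print("pink",blobs(im,(160,60,90),(179,160,255)))
cv2.imwrite("pics/s_rack.png",cv2.resize(cv2.imread("pics/scene0.png")[175:280,315:430],(657,600),interpolation=cv2.INTER_CUBIC))
cv2.imwrite("pics/s_left.png",cv2.imread("pics/scene0.png"))
E
```

```text
scene blue [([203, 52, 60, 41, 1759], [230.4, 69.2]), ([516, 116, 65, 41, 2071], [548.3, 136.3]), ([361, 192, 19, 18, 257], [369.7, 200.5]), ([249, 203, 18, 17, 260], [257.6, 210.9]), ([342, 208, 18, 18, 273], [350.4, 216.2]), ([127, 276, 24, 22, 402], [138.5, 286.6]), ([289, 437, 22, 43, 250], [297.9, 465.4]), ([353, 444, 40, 36, 383], [375.0, 465.7])]
orange [([206, 263, 21, 20, 326], [216.1, 272.6])]
purple [([211, 214, 24, 52, 772], [223.6, 238.0]), ([272, 227, 19, 52, 788], [282.2, 251.1])]
pink [([359, 205, 55, 81, 1343], [389.4, 249.3]), ([327, 251, 19, 18, 162], [335.8, 259.2]), ([299, 339, 41, 25, 45], [319.4, 350.8])]
side blue [([348, 0, 273, 150, 35636], [482.6, 67.8]), ([377, 159, 15, 12, 148], [383.9, 164.5]), ([175, 191, 56, 41, 1132], [203.5, 216.1]), ([383, 208, 19, 17, 278], [392.1, 216.2]), ([296, 233, 24, 39, 765], [307.5, 252.2])]
orange [([259, 151, 23, 18, 267], [269.8, 158.9]), ([346, 177, 16, 13, 194], [353.4, 183.1])]
purple [([394, 192, 19, 60, 633], [403.8, 216.4]), ([336, 204, 19, 63, 978], [345.2, 234.6])]
pink [([236, 226, 33, 81, 1394], [250.4, 269.2]), ([291, 373, 35, 16, 505], [308.3, 380.6])]
```

View pics/s_rack.png

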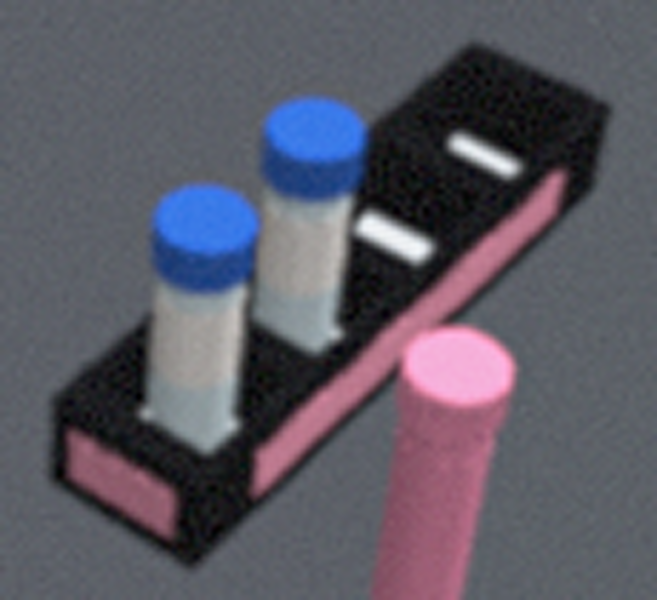

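View pics/s_left.png

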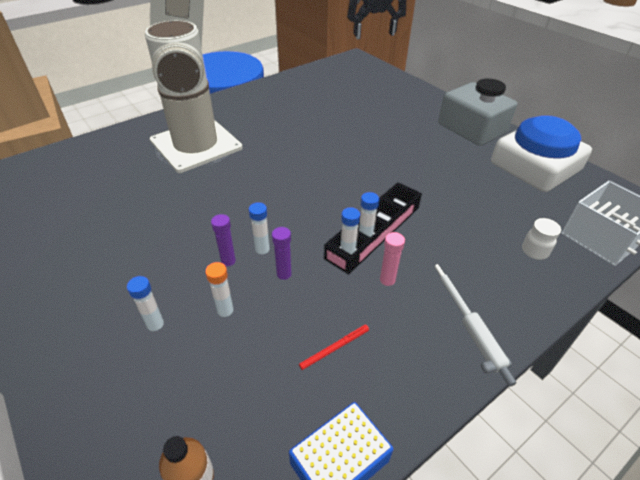

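```bash
python3 - <<'E'
from h import *
M={n:vision.camera_model(n) for n in("scene","side")}
def fit(bs,z0,z1,r=.017,g=(.4,.1)):
    tgt={n:np.array([b[0]-.0,b[1],b[0]+b[2]-1,b[1]+b[3]-1],float) for n,b in bs.items()}
    f=lambda p:np.concatenate([bb(proj(n,cyl(p[0],p[1],z0+p[2],z1+p[2],r),M[n]))-t for n,t in tgt.items()])
    s=least_squares(f,[*g,0]); return s.x.round(4),s.fun.round(1)
print("A",fit({"scene":(249,203,18,17),"side":(383,208,19,17)},.095,.115))
print("B",fit({"scene":(127,276,24,22),"side":(377,159,15,12)},.095,.115))
print("Aalt",fit({"scene":(249,203,18,17),"side":(377,159,15,12)},.095,.115))
print("orange",fit({"scene":(206,263,21,20),"side":(346,177,16,13)},.095,.115))
print("purple1",fit({"scene":(211,214,24,52),"side":(394,192,19,60)},0,.115))
print("purple2",fit({"scene":(272,227,19,52),"side":(336,204,19,63)},0,.115))
h=.045;X=.033;Y=.135
pts={"scene":[((-X,Y,h),(398.1,182.5)),((X,Y,h),(421.4,193.4)),((-X,-Y,h),(325.2,245)),((X,-Y,h),(349.1,266)),((X,-Y,0),(349.1,273.9)),((-X,-Y,0),(325.2,258.7)),((X,Y,0),(419.5,207.4))],
"side":[((X,Y,h),(285.3,367.1)),((-X,Y,h),(332,367)),((X,Y,0),(286.3,392.7)),((-X,Y,0),(332.5,391.3)),((X,-Y,h),(292.4,265.8)),((-X,-Y,h),(328.3,265.8))]}
def f(p):
    c,s=np.cos(p[2]),np.sin(p[2]); out=[]
    for n,l in pts.items():
        a=np.array([q[0] for q in l]); w=a@np.array([[c,s,0],[-s,c,0],[0,0,1]])+[p[0],p[1],p[3]]
        out.append((proj(n,w,M[n])-[q[1] for q in l]).ravel())
    return np.concatenate(out)
s=least_squares(f,[.4,.2,0,0],loss="soft_l1"); print("rack",s.x.round(4),f(s.x).reshape(-1,2).round(1).tolist())
x,y,t=s.x[:3]
for q in(-.096,-.032,.032,.096): print("pocket",q,round(x-q*np.sin(t),4),round(y+q*np.cos(t),4))
print("filed",fit({"scene":(342,208,18,18)},.101,.121,g=(x,y)),fit({"scene":(361,192,19,18)},.101,.121,g=(x,y)))
print("pinkcap scene bbox guess",fit({"scene":(385,234,19,17)},.095,.115))
E
```

```text
A (array([ 0.4507, -0.0651,  0.0006]), array([-1. , -1.9,  0.3,  1.3, -1. , -0.8,  0.3,  1.4]))
B (array([ 4.954e-01, -3.226e-01, -2.000e-04]), array([-0.9, -1.4,  0.7,  1.2, -1. , -1.4,  0.7,  1.7]))
Aalt (array([ 0.4895, -0.1005,  0.0675]), array([-11. , -11.8,  -7.6,  -6.7, -12.8,   5.6,  -7.9,  11.9]))
orange (array([ 0.5446, -0.2051,  0.0007]), array([-1.3, -2.2,  0.6,  1.6, -1.3, -1.3,  0.4,  2.2]))
purple1 (array([ 4.361e-01, -1.409e-01, -3.000e-04]), array([-1.6, -1.3,  1. ,  0.8, -1.3, -0.3,  0.7,  1.1]))
purple2 (array([ 5.363e-01, -6.740e-02,  1.000e-04]), array([-1.1, -1.3,  1.5,  1.6, -0.1, -0.3,  0.5,  0.3]))
rack [ 0.5542  0.1598  0.2276 -0.0013] [[-1.4, -1.3], [0.1, -0.6], [-2.1, -1.0], [0.3, -6.2], [-1.0, 1.0], [-2.4, 0.4], [-1.4, 0.4], [-1.9, 1.2], [0.2, -0.2], [-1.0, 0.6], [0.2, 0.6], [-2.2, -0.0], [-0.8, -1.1]]
pocket -0.096 0.5759 0.0663
pocket -0.032 0.5614 0.1286
pocket 0.032 0.547 0.191
pocket 0.096 0.5325 0.2533
filed (array([ 0.5198,  0.1197, -0.0697]), array([ 0.3, -0.3, -0.3,  0.3])) (array([ 0.5373,  0.1552, -0.0309]), array([ 0.4, -0.4, -0.4,  0.4]))
pinkcap scene bbox guess (array([ 0.5927,  0.1886, -0.1236]), array([ 0.7, -0.6, -0.7,  0.6]))
```

Spares are the blue caps at scene (258,211) and (139,287). The possible mix-ups are purple (223,216) and (282,235), orange (216,273), pink (394,243), and the filed blue caps (350,216) and (370,200). The close crop shows (258,211) is a blue cap on a clear tube. Heights fit to within 1 mm. The empty pockets are the two at rack +y.

Emit:
{"fn": "send_rows", "kwargs": {
  "motion": "-0.4 -16.8 -14.9 0 0.7; -0.4 -16.8 -14.9 0 0.7; -0.4 -16.8 -14.9 0 0.7; -0.4 -16.8 -14.9 0 0.7; -0.4 -16.8 -14.9 0 0.7"
}}

```text
clock: 0.9
eef_pos: [0.2873, 0.2601, 0.2315]
tool_rot: [0.518, 0.855, -0.0, 0.0]
ft_force: [-0.2, 0.1, 0.3]
grip_width: 0.0599
grasp_force: 0.0
```

Emit:
{"fn": "send_rows", "kwargs": {
  "motion": "-0.4 -24 -0.6 0 0.489; -0.4 -24 -0.6 0 0.489; -0.4 -24 -0.6 0 0.489; -0.4 -24 -0.6 0 0.489; -0.4 -24 -0.6 0 0.489"
}}

```text
clock: 1.4
eef_pos: [0.3949, 0.0461, 0.2317]
tool_rot: [0.708, 0.706, 0.0, 0.0]
ft_force: [0.6, 0.3, 0.6]
grip_width: 0.0596
grasp_force: 0.0
```

Emit:
{"fn": "send_rows", "kwargs": {
  "motion": "-0.4 -11 5.6 0 0; -0.4 -11 5.6 0 0; -0.4 -11 5.6 0 0; -0.4 -11 5.6 0 0; -0.4 -11 5.6 0 0"
}}

```text
clock: 1.9
eef_pos: [0.4498, -0.0618, 0.231]
tool_rot: [0.708, 0.707, -0.0, -0.001]
ft_force: [-0.3, -0.2, -0.4]
grip_width: 0.0599
grasp_force: 0.0
```

```bash
python3 - <<'E'
from h import *
o=bot.get_obs(); print(o["eef_pos"],o["tool_rot"])
im=vision.camera("wrist"); cv2.imwrite("pics/w1.png",im[:,:,::-1])
for b in blobs(im,(100,150,90),(118,255,255)): print(b)
E
```

```text
[ 0.44981662 -0.06179332  0.23104227] [ 7.07602034e-01  7.06610976e-01 -1.37407021e-04 -5.20529589e-04]
([489, 0, 69, 65, 3329], [523.2, 31.8])
([298, 209, 48, 50, 1856], [321.8, 233.2])
```

View pics/w1.png

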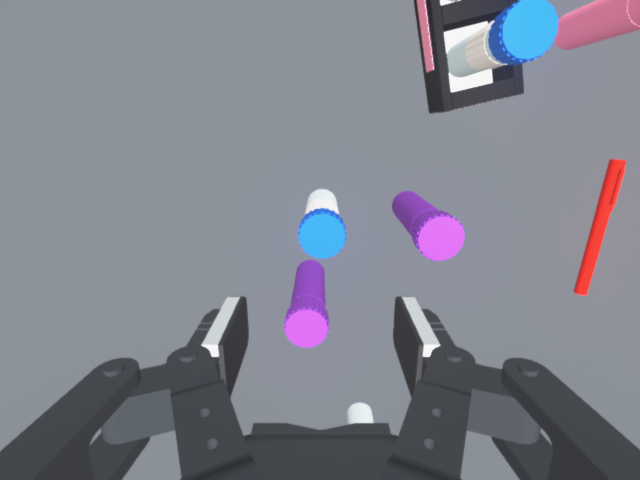

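```bash
cat >> h.py <<'E'
from scipy.spatial.transform import Rotation as R
def wray(o,uv,z):
    m=vision.camera_model("wrist"); H=np.array(m["hand_eye"]); f=240/np.tan(np.radians(m["fov_y"])/2)
    d=np.array([(uv[0]-m["cx"])/f,(uv[1]-m["cy"])/f,1]); Q=R.from_quat(o["tool_rot"]).as_matrix()
    c=Q@H[:3,3]+o["eef_pos"]; d=Q@H[:3,:3]@d; return (c+d*(z-c[2])/d[2]).round(4)
E
python3 - <<'E'
from h import *
o=bot.get_obs()
print(wray(o,(322,234.5),.115),"top; filed",wray(o,(526,30),.121), "purple1", wray(o,(307,327),.115),"purple2",wray(o,(439,238),.115))
E
```

```text
[ 0.4488 -0.0624  0.115 ] top; filed [0.5712 0.0674 0.121 ] purple1 [ 0.4372 -0.1374  0.115 ] purple2 [ 0.533  -0.0651  0.115 ]
```

Emit:
{"fn": "send_rows", "kwargs": {
  "motion": "-0.4 0 0 5 0; -0.4 0 0 10 0; -0.4 0 0 14 0; -0.4 0 0 16.5 0; -0.4 0 0 17 0"
}}

```text
clock: 2.45
eef_pos: [0.4468, -0.0597, 0.0586]
tool_rot: [0.706, 0.708, -0.002, -0.003]
ft_force: [-0.3, -0.3, -0.1]
grip_width: 0.0598
grasp_force: 0.0
```

Emit:
{"fn": "send_rows", "kwargs": {
  "motion": "1 0 0 0 0; 1 0 0 0 0; 1 0 0 0 0; 1 0 0 0 0; 1 0 0 0 0"
}}

```text
clock: 2.95
eef_pos: [0.4517, -0.0618, 0.063]
tool_rot: [0.707, 0.707, 0.001, 0.001]
ft_force: [-0.5, 1.1, 7.2]
grip_width: 0.0315
grasp_force: 59.0
```

Emit:
{"fn": "send_rows", "kwargs": {
  "motion": "1 0 0 -3 0; 1 0 0 -7 0; 1 0 0 -11 0; 1 0 0 -15 0; 1 0 0 -16 0"
}}

```text
clock: 3.45
eef_pos: [0.4527, -0.062, 0.2263]
tool_rot: [0.707, 0.707, 0.003, 0.004]
ft_force: [0.0, -0.4, 0.5]
grip_width: 0.0314
grasp_force: 59.7
```

Emit:
{"fn": "send_rows", "kwargs": {
  "motion": "1 4 1.5 0 0; 1 8 3 0 0; 1 12 4.5 0 0; 1 16 6 0 0; 1 20 7.6 0 0"
}}

```text
clock: 3.95
eef_pos: [0.526, 0.1398, 0.2205]
tool_rot: [0.707, 0.707, -0.001, -0.0]
ft_force: [1.0, -0.5, -0.0]
grip_width: 0.0317
grasp_force: 59.7
```

Emit:
{"fn": "send_rows", "kwargs": {
  "motion": "1 3 1 0 -0.1; 1 5.3 2 0 -0.228; 1 5.3 2 0 -0.228; 1 5.3 2 0 -0.228; 1 5.3 2 0 -0.228"
}}

```text
clock: 4.45
eef_pos: [0.5455, 0.1905, 0.2207]
tool_rot: [0.623, 0.782, -0.001, -0.0]
ft_force: [-0.4, -0.5, -0.3]
grip_width: 0.0315
grasp_force: 59.7
```

```bash
python3 - <<'E'
from h import *
o=bot.get_obs(); print(o["eef_pos"],o["tool_rot"],o["grip_width"],o["ft_force"])
im=vision.camera("wrist"); cv2.imwrite("pics/w2.png",im[:,:,::-1])
E
```

```text
[0.54550108 0.19046328 0.22071025] [ 6.22756945e-01  7.82414867e-01 -8.06943783e-04 -3.35387076e-04] 0.031548183268266354 [-0.36883647 -0.53085675 -0.34646212]
```

View pics/w2.png

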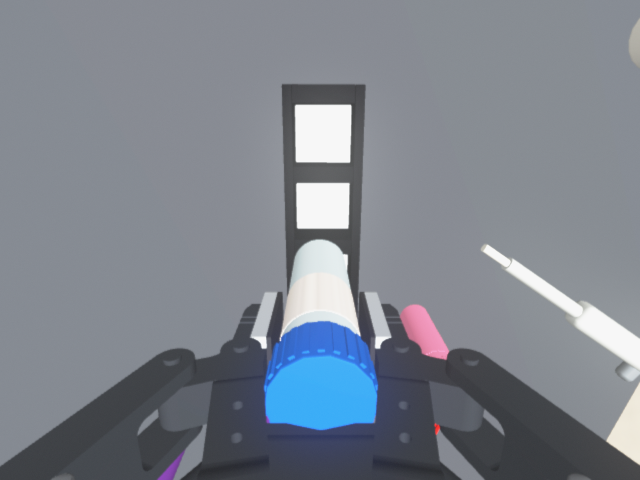

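```bash
python3 - <<'E'
from h import *
o=bot.get_obs()
for uv in((323,133.5),(322.5,206),):
  print(wray(o,uv,.006))
for uv in((295,105),(351,105),(351,162),(295,162),(297,183),(349,183)): print(uv,wray(o,uv,.006))
for uv in((283,85),(364,85)): print("end corners",wray(o,uv,.045))
E
```

```text
[0.5312 0.2549 0.006 ]
[0.546  0.1888 0.006 ]
(295, 105) [0.5011 0.2733 0.006 ]
(351, 105) [0.5501 0.2845 0.006 ]
(351, 162) [0.5625 0.2357 0.006 ]
(295, 162) [0.5114 0.224  0.006 ]
(297, 183) [0.5173 0.2051 0.006 ]
(349, 183) [0.5655 0.2162 0.006 ]
end corners [0.4917 0.2847 0.045 ]
end corners [0.5539 0.299  0.045 ]
```

Emit:
{"fn": "send_rows", "kwargs": {
  "motion": "1 0 0.1 4 0; 1 0 0.1 8 0; 1 0 0.1 11.5 0; 1 0 0.1 14 0; 1 0 0.1 14.4 0"
}}

```text
clock: 5.0
eef_pos: [0.5441, 0.1895, 0.0739]
tool_rot: [0.623, 0.782, -0.003, -0.002]
ft_force: [-0.2, 0.1, -0.5]
grip_width: 0.0316
grasp_force: 59.8
```

Emit:
{"fn": "send_rows", "kwargs": {
  "motion": "1 0 0 0 0; 1 0 0 0.1 0; 1 0 0 0.2 0; 1 0 0 0.3 0; 1 0 0 0.4 0"
}}

```text
clock: 5.5
eef_pos: [0.5477, 0.1919, 0.0742]
tool_rot: [0.622, 0.783, 0.001, 0.0]
ft_force: [0.6, -0.0, -1.0]
grip_width: 0.0313
grasp_force: 59.8
```

Go down in small steps until the force rises.

Emit:
{"fn": "send_rows", "kwargs": {
  "motion": "1 0 0 0.1 0; 1 0 0 0.2 0; 1 0 0 0.3 0; 1 0 0 0.4 0; 1 0 0 0.4 0"
}}

```text
clock: 6.0
eef_pos: [0.5471, 0.1917, 0.0692]
tool_rot: [0.622, 0.783, -0.0, -0.0]
ft_force: [0.4, 0.6, -0.8]
grip_width: 0.0313
grasp_force: 59.8
```

Emit:
{"fn": "send_rows", "kwargs": {
  "motion": "1 0 0 0.1 0; 1 0 0 0.2 0; 1 0 0 0.2 0; 1 0 0 0.2 0; 1 0 0 0.2 0"
}}

```text
clock: 6.5
eef_pos: [0.5476, 0.1919, 0.0691]
tool_rot: [0.622, 0.783, 0.001, 0.0]
ft_force: [-3.0, -1.6, 7.6]
grip_width: 0.0314
grasp_force: 59.4
```

Emit:
{"fn": "send_rows", "kwargs": {
  "motion": "-0.3 0 0 0 0; -0.3 0 0 0 0; -0.3 0 0 0 0; -0.3 0 0 0 0; -0.3 0 0 0 0"
}}

```text
clock: 7.0
eef_pos: [0.547, 0.1916, 0.067]
tool_rot: [0.622, 0.783, -0.0, -0.0]
ft_force: [-0.9, -0.2, -0.1]
grip_width: 0.0556
grasp_force: 0.0
```

Emit:
{"fn": "send_rows", "kwargs": {
  "motion": "-0.3 0 0 -2 0; -0.3 0 0 -6 0; -0.3 0 0 -10 0; -0.3 0 0 -14 0; -0.3 0 0 -16 0"
}}

```text
clock: 7.5
eef_pos: [0.5485, 0.1922, 0.2316]
tool_rot: [0.622, 0.783, 0.003, 0.002]
ft_force: [1.2, -0.6, 0.3]
grip_width: 0.0557
grasp_force: 0.0
```

```bash
python3 - <<'E'
from h import *
o=bot.get_obs(); print(o["eef_pos"],o["tool_rot"],o["grip_width"])
im=vision.camera("wrist"); cv2.imwrite("pics/w3.png",im[:,:,::-1])
print(blobs(im,(100,150,90),(118,255,255)))
E
```

```text
[0.54853712 0.19217566 0.23156943] [0.62207978 0.78294799 0.00256387 0.00161708] 0.05571031493669399
[([292, 212, 50, 49, 1878], [316.5, 236.4]), ([295, 289, 47, 48, 1748], [317.8, 312.9]), ([296, 357, 43, 48, 1676], [316.9, 380.5])]
```

View pics/w3.png

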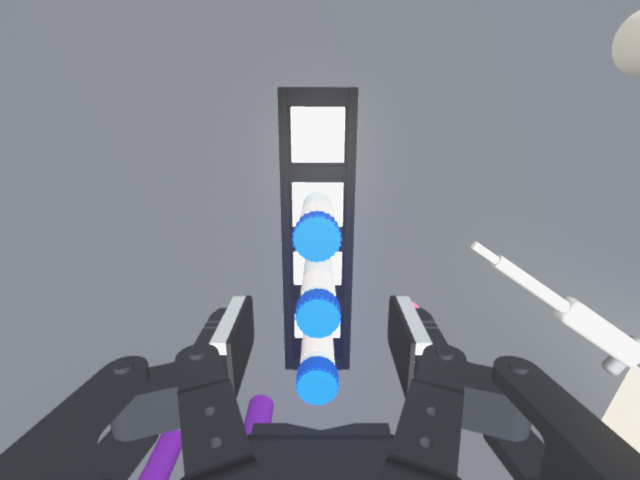

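Emit:
{"fn": "send_rows", "kwargs": {
  "motion": "-0.3 -4.6 -1.6 0 0.05; -0.3 -9.3 -3.2 0 0.1; -0.3 -14 -4.8 0 0.15; -0.3 -18.6 -6.4 0 0.2; -0.3 -23.3 -8 0 0.229"
}}

```text
clock: 8.05
eef_pos: [0.5211, -0.055, 0.2266]
tool_rot: [0.708, 0.706, -0.0, -0.0]
ft_force: [1.5, -1.1, -0.0]
grip_width: 0.0556
grasp_force: 0.0
```

Emit:
{"fn": "send_rows", "kwargs": {
  "motion": "-0.3 -5 -0.5 0 0; -0.3 -10 -1 0 0; -0.3 -15 -1.5 0 0; -0.3 -20 -2 0 0; -0.3 -24 -2.5 0 0"
}}

```text
clock: 8.55
eef_pos: [0.4957, -0.2959, 0.2264]
tool_rot: [0.708, 0.706, -0.0, -0.0]
ft_force: [1.2, 0.3, 0.1]
grip_width: 0.0556
grasp_force: 0.0
```

Emit:
{"fn": "send_rows", "kwargs": {
  "motion": "-0.3 -1.5 0 0 0; -0.3 -3 0 0 0; -0.3 -3 0 0 0; -0.3 -3 0 0 0; -0.3 -3 0 0 0"
}}

```text
clock: 9.05
eef_pos: [0.497, -0.3218, 0.2273]
tool_rot: [0.707, 0.708, 0.0, -0.0]
ft_force: [0.2, -0.5, -0.5]
grip_width: 0.0556
grasp_force: 0.0
```

```bash
python3 - <<'E'
from h import *
o=bot.get_obs(); print(o["eef_pos"],o["tool_rot"],o["grip_width"])
im=vision.camera("wrist"); cv2.imwrite("pics/w4.png",im[:,:,::-1])
for b in blobs(im,(100,150,90),(118,255,255)): print(b, wray(o,(b[1][0],b[1][1]+1),.115))
E
```

```text
[ 0.49698629 -0.3217929   0.22734991] [ 7.06709685e-01  7.07503598e-01  1.55783125e-04 -2.33893547e-04] 0.0555623439457376
([295, 207, 49, 51, 1909], [319.0, 232.0]) [ 0.4941 -0.3209  0.115 ]
```

Emit:
{"fn": "send_rows", "kwargs": {
  "motion": "-0.3 0 -0.2 5 0; -0.3 0 -0.2 10 0; -0.3 0 -0.2 14 0; -0.3 0 -0.2 16.3 0; -0.3 0 -0.2 16.6 0"
}}

```text
clock: 9.6
eef_pos: [0.4923, -0.3205, 0.0577]
tool_rot: [0.707, 0.707, -0.001, -0.004]
ft_force: [0.2, 0.5, 0.5]
grip_width: 0.0554
grasp_force: 0.0
```

Emit:
{"fn": "send_rows", "kwargs": {
  "motion": "-0.3 0 0 0 0; 1 0 0 0 0; 1 0 0 0 0; 1 0 0 0 0; 1 0 0 0 0"
}}

```text
clock: 10.1
eef_pos: [0.4963, -0.3243, 0.0639]
tool_rot: [0.707, 0.707, 0.001, 0.002]
ft_force: [-0.3, 1.1, 7.3]
grip_width: 0.0317
grasp_force: 58.7
```

Emit:
{"fn": "send_rows", "kwargs": {
  "motion": "1 0 0 -3 0; 1 0 0 -7 0; 1 0 0 -11 0; 1 0 0 -15 0; 1 0 0 -16 0"
}}

```text
clock: 10.6
eef_pos: [0.4967, -0.3249, 0.2277]
tool_rot: [0.708, 0.707, 0.001, 0.005]
ft_force: [-0.5, -0.1, -1.1]
grip_width: 0.0317
grasp_force: 59.6
```

Emit:
{"fn": "send_rows", "kwargs": {
  "motion": "1 4 0.5 0 0; 1 8 1 0 0; 1 12 1.5 0 0; 1 16 2 0 0; 1 20 2.4 0 0"
}}

```text
clock: 11.1
eef_pos: [0.5184, -0.1219, 0.221]
tool_rot: [0.708, 0.707, -0.0, -0.0]
ft_force: [-0.7, 0.1, -0.9]
grip_width: 0.0317
grasp_force: 59.6
```

Emit:
{"fn": "send_rows", "kwargs": {
  "motion": "1 4 0.3 0 0; 1 8 0.6 0 0; 1 12 0.8 0 0; 1 16 1 0 0; 1 20 1.2 0 0"
}}

```text
clock: 11.6
eef_pos: [0.5305, 0.0781, 0.221]
tool_rot: [0.708, 0.707, -0.0, -0.0]
ft_force: [0.7, -0.7, -1.3]
grip_width: 0.0319
grasp_force: 59.6
```

Emit:
{"fn": "send_rows", "kwargs": {
  "motion": "1 4 0 0 -0.08; 1 8 0 0 -0.16; 1 12 0 0 -0.228; 1 16 0 0 -0.228; 1 17.6 0 0 -0.228"
}}

```text
clock: 12.1
eef_pos: [0.5304, 0.2559, 0.2206]
tool_rot: [0.621, 0.784, 0.0, -0.0]
ft_force: [0.9, -0.5, -0.7]
grip_width: 0.0321
grasp_force: 59.6
```

Emit:
{"fn": "send_rows", "kwargs": {
  "motion": "1 0 0 0 0; 1 0 0 0 0; 1 0 0 0 0; 1 0 0 0 0"
}}

```text
clock: 12.5
eef_pos: [0.5313, 0.2511, 0.2214]
tool_rot: [0.623, 0.782, -0.0, 0.0]
ft_force: [0.3, -0.3, -0.1]
grip_width: 0.0317
grasp_force: 59.6
```

```bash
python3 - <<'E'
from h import *
o=bot.get_obs(); print(o["eef_pos"],o["tool_rot"],o["grip_width"])
d=np.array([.5322,.2542])-o["eef_pos"][:2]; Q=R.from_quat(o["tool_rot"]).as_matrix(); print((Q.T@[*d,0]*100).round(2))
im=vision.camera("wrist"); cv2.imwrite("pics/w5.png",im[:,:,::-1])
E
```

```text
[0.53133551 0.2511087  0.22144432] [ 6.23298497e-01  7.81983991e-01 -1.18915532e-04  8.62054781e-05] 0.03165846068254032
[ 0.28  0.15 -0.  ]
```

View pics/w5.png

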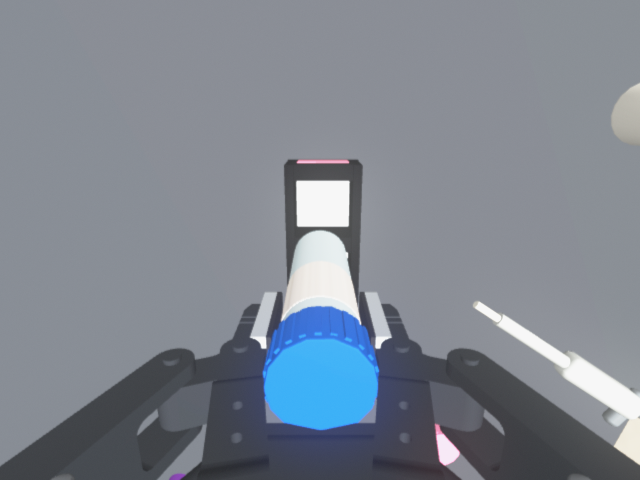

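Tube B is held upright, and the last empty pocket's floor is at (323,204), aligned with the gripper.

Emit:
{"fn": "send_rows", "kwargs": {
  "motion": "1 0.2 0.1 4 0; 1 0.2 0.1 8 0; 1 0.2 0.1 11.5 0; 1 0.2 0.1 13.6 0; 1 0.2 0.1 14.4 0"
}}

```text
clock: 13.05
eef_pos: [0.53, 0.253, 0.0746]
tool_rot: [0.623, 0.782, -0.002, -0.001]
ft_force: [-1.6, -0.8, 0.2]
grip_width: 0.0316
grasp_force: 59.6
```

Emit:
{"fn": "send_rows", "kwargs": {
  "motion": "1 0 0 0 0; 1 0 0 0.1 0; 1 0 0 0.2 0; 1 0 0 0.3 0; 1 0 0 0.3 0"
}}

```text
clock: 13.55
eef_pos: [0.5321, 0.255, 0.0751]
tool_rot: [0.622, 0.783, 0.001, 0.0]
ft_force: [-0.8, 0.6, -0.5]
grip_width: 0.0319
grasp_force: 59.6
```

Emit:
{"fn": "send_rows", "kwargs": {
  "motion": "1 0 0 0.1 0; 1 0 0 0.2 0; 1 0 0 0.3 0; 1 0 0 0.3 0; 1 0 0 0.3 0"
}}

```text
clock: 14.05
eef_pos: [0.5316, 0.2548, 0.0712]
tool_rot: [0.622, 0.783, -0.0, -0.0]
ft_force: [-0.4, 0.6, 0.3]
grip_width: 0.0321
grasp_force: 59.6
```

Emit:
{"fn": "send_rows", "kwargs": {
  "motion": "1 0 0 0.1 0; 1 0 0 0.2 0; 1 0 0 0.2 0; 1 0 0 0.2 0; 1 0 0 0.2 0"
}}

```text
clock: 14.55
eef_pos: [0.5319, 0.255, 0.07]
tool_rot: [0.622, 0.783, 0.0, 0.0]
ft_force: [-1.8, -0.1, 6.0]
grip_width: 0.0315
grasp_force: 59.4
```

Contact is 6 N, at the same height as before. Release and retreat.

Emit:
{"fn": "send_rows", "kwargs": {
  "motion": "1 0 0 0.1 0; 1 0 0 0.1 0; -0.3 0 0 0.1 0; -0.3 0 0 0.1 0; -0.3 0 0 0.1 0"
}}

```text
clock: 15.05
eef_pos: [0.5314, 0.2546, 0.0677]
tool_rot: [0.623, 0.783, -0.0, -0.0]
ft_force: [0.5, 0.0, 0.2]
grip_width: 0.0553
grasp_force: 0.0
```

Emit:
{"fn": "send_rows", "kwargs": {
  "motion": "-0.3 0 0 0 0; -0.3 0 0 0 0; -0.3 0 0 -3 0; -0.3 0 0 -7 0; -0.3 0 0 -11 0"
}}

```text
clock: 15.55
eef_pos: [0.5311, 0.2545, 0.1787]
tool_rot: [0.622, 0.783, -0.001, -0.0]
ft_force: [0.3, 0.0, -0.0]
grip_width: 0.0557
grasp_force: 0.0
```

Emit:
{"fn": "send_rows", "kwargs": {
  "motion": "-0.3 0 0 -5 0; -0.3 3 0 -6 0; -0.3 7 0 -6 0; -0.3 8 0 -6 0; -0.3 8 0 -6 0"
}}

```text
clock: 16.05
eef_pos: [0.5129, 0.3341, 0.2377]
tool_rot: [0.621, 0.784, -0.0, -0.0]
ft_force: [0.0, -0.7, -0.0]
grip_width: 0.0553
grasp_force: 0.0
```

```bash
python3 - <<'E'
from h import *
o=bot.get_obs(); print(o["eef_pos"],o["clock"])
a=vision.camera("scene"); b=vision.camera("side")
a=cv2.resize(a[160:310,120:440],(800,375)); b=cv2.resize(b[140:400,200:480],(240,223))
p=np.zeros((600,800,3),np.uint8); p[:375]=a; p[376:599,:240]=b
w=cv2.resize(vision.camera("wrist"),(298,223)); p[376:599,250:548]=w
cv2.imwrite("pics/end.png",p[:,:,::-1])
E
```

```text
[0.51289901 0.33413687 0.23770271] 16.05
```

View pics/end.png

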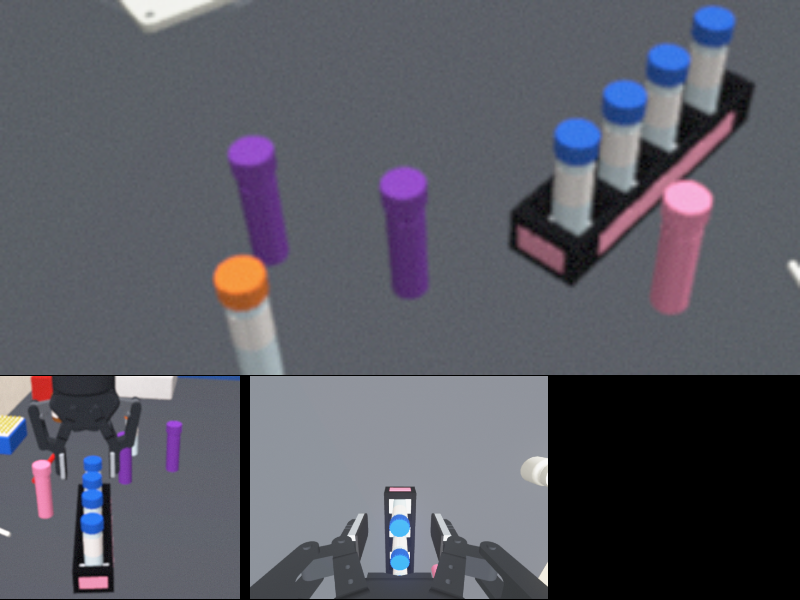

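All four pockets hold upright blue-capped tubes, with their caps at roughly (577,140), (624,102), (668,65) and (713,26) in the picture. The orange, purple and pink tubes are still where they were.

```bash
python3 -c "
from h import *
print(workorder.job_done())"
```

```text
the job is handed in; nothing more can be done
None
```

Both spare blue-capped tubes were lowered into the two empty rack pockets and stand upright there. No other tube was moved, and I handed the job in at about 16 s of the 58 s allowed.

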